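# Set the sifter cap and tip out the polishing balls

### The arm

A 6-joint arm with a two-finger parallel gripper is mounted at the origin on the work surface. World frame = base frame: x ahead of the robot, y to its left, z up, the work surface at z = 0. Lengths are in m, angles in degrees, forces in N, time in s.
With the tool pointing down it reaches from about 0.325 to 0.775 m from the base axis. Payload 5.5 kg.
Tool frame: the origin (TCP) lies between the finger pads; the fingertips stand 11 mm ahead of it and the grasp point (between the pads) lies 8 mm behind it (env.finger_overhang is the distance from the TCP to the fingertips, in m); z points along the fingers, y is the line along which they close (so a half turn about z gives the same grasp; the last joint's range is limited). The gripper opens to 85 mm and grips with 20 to 120 N. Pads are 22 mm wide; open, the fingers measure 114 mm over their backs; the gripper's body (76 mm by 85 mm) begins 54 mm behind the grasp point. The pads swing forward as they close: fully open they stand 13 mm farther back than shut.
Start: joints at [72.726, 5.22, 70.514, -0, 104.267, -3.249], TCP at [0.145, 0.582, 0.242] pointing down, gripper open.
Joint ranges: [-164.24, 164.24], [-49.07, 125.15], [9.68, 141.18], [-86.29, 266.29], [3.28, 154.24], [-151.56, 151.56]. Speed limits (degrees/s): [147.25, 147.25, 172.46, 180, 180, 180].

### API

Orientations are given as [roll, pitch, yaw] about the fixed x, y, z axes, in that order (R = Rz(yaw) Ry(pitch) Rx(roll)).
In Python, from plant import telemetry, viewer, close_job, env gives the robot as it stands. The module is installed in compiled form; this text tells all that it offers.
- The arm moves only by the tool step_arm, never from a script. Its argument "steps" is a list of rows, each an object of numbers: "dx", "dy", "dz": the shift along the tool's x, y, z in mm; "rx", "ry", "rz": the turn, a rotation vector about the tool's x, y, z in rad; "fingers": the closure, from 0 (fully open) to 1 (shut). In form: [{"dx": .., "dy": .., "dz": .., "rx": .., "ry": .., "rz": .., "fingers": ..}, ...]. A call has exactly 5 rows; each row is the pose to reach, as a shift and turn from the pose commanded when the call began, along the tool's axes at that moment; what a row does not reach only later rows make up. A row lasts 1/12 s, in which the tool goes at most 41.7 mm and 7.16 degrees, less where a joint would pass 70% of its speed; a pose out of reach is approached as far as the arm can. A call with a gripper value outside its range is refused whole. The fingers move at their own pace and stop on an object; "force" is the grip in N (left out, the last holds). Time passes only in rows, so rows that repeat a pose let the fingers close, or fill a call up. It gives the time, the measured TCP pose, the force, the opening and the grip force at its end, in the units of the state.
- telemetry.get_obs(): the state, without advancing time (a new reading comes with each control period).
- viewer.get_image(name): name is "scene" or "top" or "wrist"; returns a dict with "image" (420x560x3 uint8, blue, green, red), "fx", "fy", "cx", "cy" (pixels), "rvec" (rotation vector, rad) and "tvec" (3), from world to camera coordinates, as OpenCV has them. Camera axes: x right, y down, z forward; pixel columns grow to the right and rows downward; lengths in m; the calibration is good to about 2 mm. A picture is of the moment at which its call begins. There is no depth.
- close_job(): hands the job in; it is judged then, once.
The state is a dict: "time_s": time; "joints": joint angles; "qvel": joint speeds; "joint_efforts": joint torques, N m; "eef_pos": TCP position; "tcp_rot": TCP orientation; "ft_force": force on the tool from outside, world axes, zero at the start; "wrist_torque": the same for the moment, N m; "finger_gap": opening from 0.0 (shut) to 1.0 (fully open); "grip_force": force on a finger pad.
Only numpy, scipy, OpenCV 4.12 (cv2) and the standard library are available. Lean on these libraries where they do the work, as an engineer would, in place of code of your own. Each camera call takes 0.05 s, during which the arm holds its last target. There are 200 camera calls.

### The job

Turn the yellow cap of the tipping dispenser by its red post until its largest hole lies over the outlet (the cap comes up against its stop there), with the canister still standing upright. Then tip the canister right over its axle to its rest, so that all four steel balls roll out into the blue tray. Leave the other things on the bench where they are.

Things in the scene. Friction and masses are not known exactly. Their poses are not given: they have to be found in the camera images.
- dispenser: Tipping dispenser, fixed to the bench: dark base plate 145 x 165 x 12 mm and two aluminium posts carrying a level axle 130 mm up. Origin on the bench right below the axle's middle, z up; +x is the way the canister tips (to the tray), y runs along the axle. Upright, the canister's axis stands at x = -50 mm, y = 0.
- can_back (a point): Point on the canister's wall, at the middle of its back (-x side), where a push tips it; 202 mm above the bench while upright. Clear plastic canister 90 mm across, its foot 136 mm above the bench. Its back is free to touch; the cap's skirt above it stands out 5 mm farther and may be pushed too.
- can (a joint): Tilt of the canister about the axle, rad: 0 upright on its rest (lower limit), 2.25 tipped right over, mouth down over the tray (upper limit). Gravity holds it upright; about 4 to 8 N towards +x near its top starts it. From 0.9 rad on it goes over by itself, slowed by a damper, and stays there. Its back edge under the cap rises about 35 mm and moves 110 mm forward on the way to 0.9 rad.
- cap (a joint): Angle of the yellow cap on the canister, rad, positive anticlockwise seen from above. 0: largest hole right over the outlet; a stop lies just beyond, at -0.05. It starts between about 1.2 and 2.1: turn it clockwise. It moves stiffly (0.05 N m, 1.3 N at the post), stays where it is left, has no spring. Upper limit 2.3.
- cap_axis (a point): Point on the cap's turning axis, on its flat top (246 mm above the bench while upright). The cap is a yellow disc 100 mm across, 6 mm thick with a 14 mm skirt, with three round holes: 40 mm (centred 22 mm from the axis), 12 and 8 mm. Its z axis is the turning axis; its +x axis points to the middle of the largest hole.
- cap_post (a point): Centre of the top of the red post on the cap: 12 mm across, 35 mm tall above the cap's top, 41 mm from the axis, opposite the largest hole. At cap angle q it stands, seen in the dispenser's frame, in the direction pi + q from the axis; when the cap is set it points straight back (-x). Push it sideways.
- outlet (a point): Middle of the canister's only outlet: a 40 mm hole in the fixed black plate just under the cap, 22 mm from the axis on the +x side of the dispenser, marked by a red stripe on the canister's wall below.
- tray: Loose blue catch tray, 160 x 150 x 40 mm, walls and floor 5 mm, 0.6 kg, standing on the bench on the dispenser's +x side where the balls will fall. Origin: centre of its underside.
- ball1_center (a point): Centre of steel ball 1, 16 mm across, 17 g; starts inside the canister. Only the largest hole lets it through.
- ball1: Steel ball 1 (its origin rolls with it: use its centre).
- ball2_center (a point): Centre of steel ball 2, 16 mm across, 17 g; starts inside the canister. Only the largest hole lets it through.
- ball2: Steel ball 2 (its origin rolls with it: use its centre).
- ball3_center (a point): Centre of steel ball 3, 16 mm across, 17 g; starts inside the canister. Only the largest hole lets it through.
- ball3: Steel ball 3 (its origin rolls with it: use its centre).
- ball4_center (a point): Centre of steel ball 4, 16 mm across, 17 g; starts inside the canister. Only the largest hole lets it through.
- ball4: Steel ball 4 (its origin rolls with it: use its centre).
- beaker: Glass beaker, 80 mm across, 95 mm tall, beside the dispenser; a bystander, to be left alone. Origin: underside.
- screwdriver: Green screwdriver, 160 mm long, lying beside the dispenser; a bystander, to be left alone. Origin: underside.
- jar: Closed glass jar, 72 mm across, 85 mm tall; a bystander, to be left alone. Origin: underside.
- wood_box: Closed plywood box, 100 x 170 x 70 mm; a bystander, to be left alone. Origin: underside.
- hammer: Hammer, 200 mm long; a bystander, to be left alone. Origin: underside.
- sanding_block: Cork sanding block, 110 x 60 x 30 mm; a bystander, to be left alone. Origin: underside.
- pliers: Red-handled pliers, about 150 mm long; a bystander, to be left alone. Origin: underside.
Things that resemble listed ones, but are neither listed nor needed, are in the scene too. Several things have the shape of the tray; the one meant has the colours described above.

How it is judged (in metres and radians):
On the way, in this order (a step that is already met when the one before it is completed fails the run):
1. the largest hole is over the outlet while the canister stands upright (value of joint cap between -0.25 and 0.25 rad and value of joint can below 0.15 rad), for 0.2 s.
2. the canister is tipped over to its rest (value of joint can above 2.1 rad), for 0.2 s.
At the end, for the whole second after the job is handed in: The canister lies tipped over (tilt above 2.1 rad), the cap still has its largest hole over the outlet (within 0.25 rad), and all four balls lie still (under 0.05 m/s) inside the tray: centres within its inner walls and less than 40 mm above its underside (value of joint cap between -0.25 and 0.25 rad and value of joint can above 2.1 rad and x of ball1_center in the frame of tray between -0.076 and 0.076 m and y of ball1_center in the frame of tray between -0.071 and 0.071 m and z of ball1_center in the frame of tray between 0 and 0.04 m and linear speed of each of ball1, ball2, ball3, ball4 below 0.05 m/s and x of ball2_center in the frame of tray between -0.076 and 0.076 m and y of ball2_center in the frame of tray between -0.071 and 0.071 m and z of ball2_center in the frame of tray between 0 and 0.04 m and x of ball3_center in the frame of tray between -0.076 and 0.076 m and y of ball3_center in the frame of tray between -0.071 and 0.071 m and z of ball3_center in the frame of tray between 0 and 0.04 m and x of ball4_center in the frame of tray between -0.076 and 0.076 m and y of ball4_center in the frame of tray between -0.071 and 0.071 m and z of ball4_center in the frame of tray between 0 and 0.04 m); the robot touches nothing.
It fails at once if a bystander (beaker, screwdriver, jar, plywood box, hammer, sanding block, or pliers) is moved by more than 40 mm (distance of any of beaker, screwdriver, jar, wood_box, hammer, sanding_block, pliers from where it was at the start of the episode above 0.04 m).
It also fails if it takes over 59 s, if anything falls off the work surface, if the arm or the gripper's body presses on something with over 40 N, if the wrist force passes 120 N, or if a joint passes its speed limit or range.

## Working session

There is one attempt and no reset: what is moved stays moved. The work goes in short steps, Python scripts to look and compute and a tool call to move; the robot and the scene stay as the last step left them, time stands still between calls to the robot, and variables do not carry over. Pictures are saved under pics/ and viewed, at most 10 in all, crops included, and the job is handed in when it is done.

Besides the shell and the picture viewer there is one more tool, called after ">>>" in YAML: its name, and indented under it one key for each argument. step_arm: Moves the arm, as the interface text tells. Its arguments: {"type":"object","properties":{"steps":{"type":"array","items":{"type":"object","properties":{"dx":{"type":"number"},"dy":{"type":"number"},"dz":{"type":"number"},"rx":{"type":"number"},"ry":{"type":"number"},"rz":{"type":"number"},"fingers":{"type":"number"}}}},"force":{"type":"number"}},"required":["steps"]}

```bash
mkdir -p pics; cat > h.py <<'E'
import numpy as np, cv2, json
from plant import telemetry, viewer, close_job, env
def snap(n,f):
    d=viewer.get_image(n); cv2.imwrite('pics/'+f+'.png',d['image'])
    json.dump({k:np.asarray(d[k]).ravel().tolist() for k in('fx','fy','cx','cy','rvec','tvec')},open('pics/'+f+'.json','w')); return d
def cam(f):
    c=json.load(open('pics/'+f+'.json')); R=cv2.Rodrigues(np.array(c['rvec']))[0]; t=np.array(c['tvec'])
    K=np.array([[c['fx'][0],0,c['cx'][0]],[0,c['fy'][0],c['cy'][0]],[0,0,1]]); return K,R,t
def onz(f,u,v,z):
    K,R,t=cam(f); o=-R.T@t; d=R.T@np.linalg.inv(K)@[u,v,1]; return o+d*(z-o[2])/d[2]
def proj(f,P):
    K,R,t=cam(f); p=K@(R@np.array(P)+t); return p[:2]/p[2]
E
python3 - <<'E'
from h import *
for n in('scene','top'):
    d=snap(n,n+'0'); K,R,t=cam(n+'0'); print(n,-R.T@t, K[0,0])
    
a=cv2.imread('pics/scene0.png');b=cv2.imread('pics/top0.png')
for n in('scene0','top0'): cv2.imwrite(f'pics/{n}b.png',cv2.resize(cv2.imread(f'pics/{n}.png'),(800,600),interpolation=cv2.INTER_CUBIC))
print(telemetry.get_obs())
E
```

```text
scene [1.58452562 0.35544872 0.99921331] 443.46595886557327
top [ 0.44726731 -0.01435105  1.24131867] 395.99512525296325
{'time_s': 0.1, 'joints': array([ 7.27264308e+01,  5.26062013e+00,  7.05737559e+01, -2.32735810e-03,
        1.04266177e+02, -3.24891534e+00]), 'qvel': array([ 0.10519027, -0.02197115, -0.16452535,  0.04448924,  0.09653899,
        0.02030259]), 'joint_efforts': array([ 1.30006811e-03, -4.60222113e+01, -4.19217110e+01, -1.36236827e-04,
        1.06464585e-02, -1.83481689e-06]), 'eef_pos': array([0.14535462, 0.581899  , 0.2412569 ]), 'tcp_rot': array([-1.79899481e+02, -3.44576363e-03,  1.65974772e+02]), 'ft_force': array([ 0.98817703, -0.01297715, -0.07115559]), 'wrist_torque': array([-0.05434717,  0.02064649, -0.03153013]), 'grip_force': 0.0, 'finger_gap': 0.9996505395301366}
```

View pics/scene0b.png

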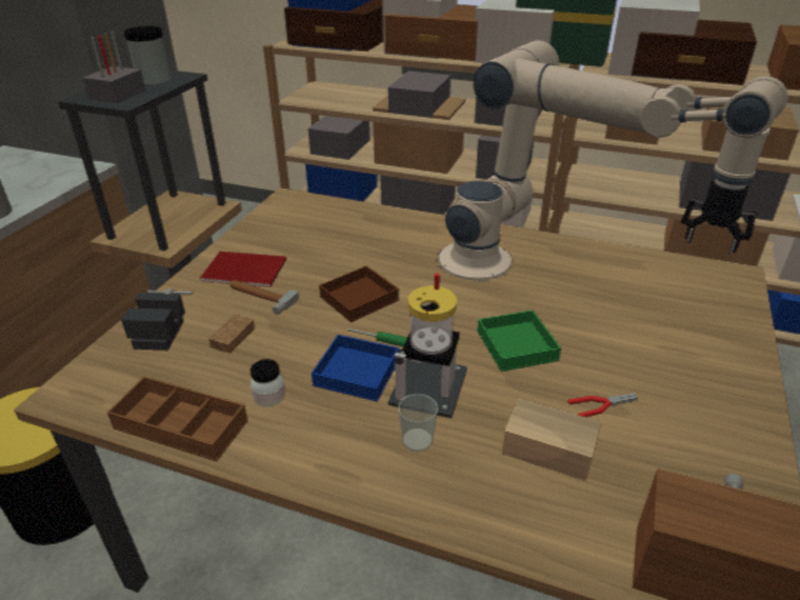

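View pics/top0b.png

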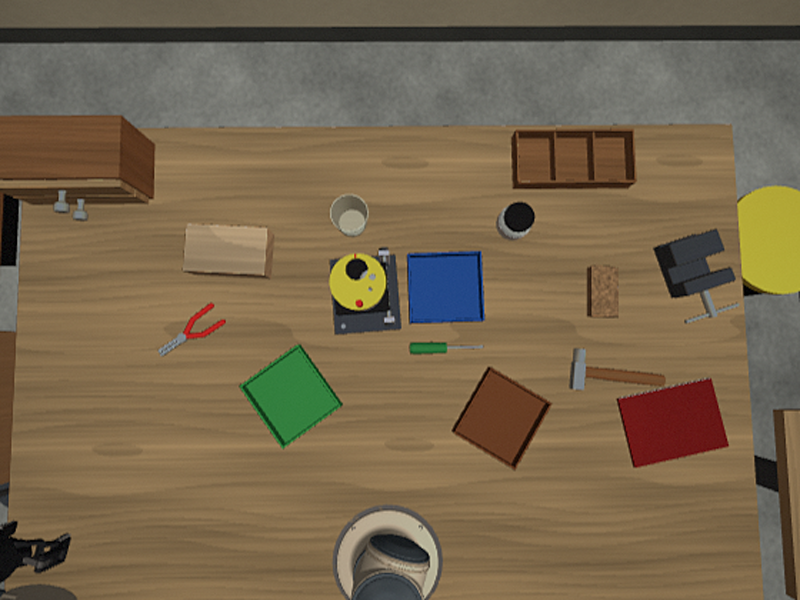

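The tray lies on the dispenser's right in the top picture (world −y). The red post is at about (359,303), the hole at (357,268), and the cap centre near (358,282).

```bash
python3 - <<'E'
from h import *
a=cv2.imread('pics/top0.png')[165:245,220:350]; a=cv2.resize(a,None,fx=6,fy=6,interpolation=cv2.INTER_CUBIC)
cv2.imwrite('pics/c1.png',a)
E
```

```text
(no output)
```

View pics/c1.png

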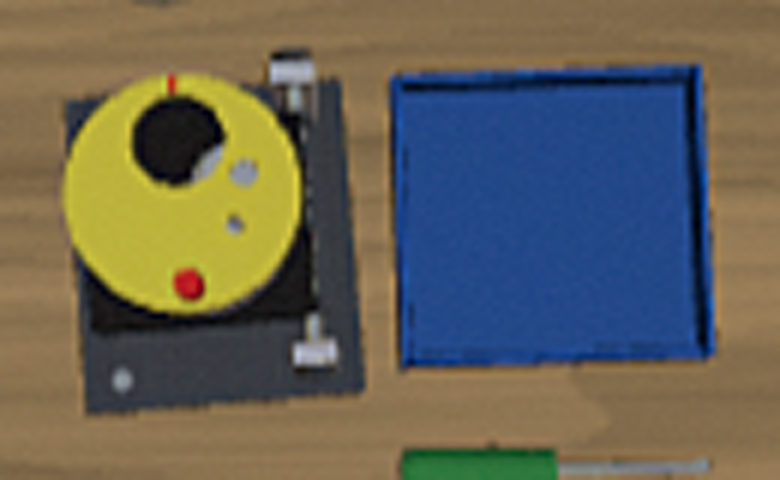

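```bash
python3 - <<'E'
from h import *
f=lambda u,v,z: onz('top0',220+(u+.5)/6-.5,165+(v+.5)/6-.5,z)
c=[f(*p,.012) for p in((66,103),(340,78),(364,390),(87,413))]
for p in c: print('base',p.round(4))
m=sum(c)/4; print('mid',m, [np.linalg.norm(c[i]-c[(i+1)%4]).round(4) for i in range(4)])
ex=(c[1]-c[0])+(c[2]-c[3]); ey=(c[0]-c[3])+(c[1]-c[2])
print('yaw x',np.degrees(np.arctan2(ex[1],ex[0])),'yaw y-90',np.degrees(np.arctan2(ey[1],ey[0]))-90)
for n,u,v,z in(('cap',182,193,.246),('hole',178,141,.246),('post',189,284,.281),('postA',293,70,.14),('postB',316,352,.14)): print(n,f(u,v,z).round(4))
t=[f(*p,.04) for p in((391,75),(700,66),(714,355),(402,366))]
for p in t: print('tray',p.round(4))
for n,uv in(('beaker',(349,212)),('box',(228,260)),('scr',(428,348)),('scrtip',(482,347))): print(n,onz('top0',uv[0]*.7,uv[1]*.7,.05).round(3))
E
```

```text
base [0.6431 0.1189 0.012 ]
base [ 0.6549 -0.0242  0.012 ]
base [ 0.4917 -0.0347  0.012 ]
base [0.4815 0.1083 0.012 ]
mid [0.56779834 0.04209312 0.012     ] [np.float64(0.1435), np.float64(0.1636), np.float64(0.1434), np.float64(0.1619)]
yaw x -85.62280418725727 yaw y-90 -86.29409488994533
cap [0.5671 0.0448 0.246 ]
hole [0.5892 0.0464 0.246 ]
post [0.5257 0.0401 0.281 ]
postA [ 0.6373 -0.0012  0.14  ]
postB [ 0.5049 -0.0105  0.14  ]
tray [ 0.6514 -0.05    0.04  ]
tray [ 0.6546 -0.2086  0.04  ]
tray [ 0.5062 -0.212   0.04  ]
tray [ 0.5025 -0.0536  0.04  ]
beaker [0.74  0.073 0.05 ]
box [0.638 0.329 0.05 ]
scr [ 0.448 -0.092  0.05 ]
scrtip [ 0.448 -0.205  0.05 ]
```

>>> step_arm:
  steps:
    - {"dx": -26,"dy": -24,"dz": -15,"fingers": 1}
    - {"dx": -52,"dy": -48,"dz": -30,"fingers": 1}
    - {"dx": -78,"dy": -72,"dz": -45,"fingers": 1}
    - {"dx": -104,"dy": -96,"dz": -60,"fingers": 1}
    - {"dx": -130,"dy": -120,"dz": -75,"fingers": 1}

```text
$.steps[0]: bad value
```

>>> step_arm:
  steps:
    - {"dx": -28,"dy": -25,"dz": -2,"fingers": 1}
    - {"dx": -56,"dy": -50,"dz": -4,"fingers": 1}
    - {"dx": -84,"dy": -75,"dz": -6,"fingers": 1}
    - {"dx": -112,"dy": -100,"dz": -8,"fingers": 1}
    - {"dx": -140,"dy": -125,"dz": -10,"fingers": 1}

```text
$.steps[0]: bad value
```

>>> step_arm:
  steps:
    - {"dx": -28,"dy": -25,"dz": 0,"fingers": 1}
    - {"dx": -56,"dy": -50,"dz": 0,"fingers": 1}
    - {"dx": -84,"dy": -75,"dz": 0,"fingers": 1}
    - {"dx": -112,"dy": -100,"dz": 0,"fingers": 1}
    - {"dx": -140,"dy": -125,"dz": 0,"fingers": 1}

```text
$.steps[0]: bad value
```

>>> step_arm:
  steps:
    - {"dx": -28,"dy": -25,"rz": -0.1,"fingers": 1}
    - {"dx": -56,"dy": -50,"rz": -0.2,"fingers": 1}
    - {"dx": -84,"dy": -75,"rz": -0.3,"fingers": 1}
    - {"dx": -103,"dy": -97,"rz": -0.36,"fingers": 1}
    - {"dx": -103,"dy": -97,"rz": -0.36,"fingers": 1}

```text
$.steps[0]: bad value
```

>>> step_arm:
  steps:
    - {"dx": -26,"dy": -24,"dz": -15,"rx": 0,"ry": 0,"rz": 0,"fingers": 1}
    - {"dx": -52,"dy": -48,"dz": -30,"rx": 0,"ry": 0,"rz": 0,"fingers": 1}
    - {"dx": -78,"dy": -72,"dz": -45,"rx": 0,"ry": 0,"rz": 0,"fingers": 1}
    - {"dx": -104,"dy": -96,"dz": -60,"rx": 0,"ry": 0,"rz": 0,"fingers": 1}
    - {"dx": -130,"dy": -120,"dz": -75,"rx": 0,"ry": 0,"rz": 0,"fingers": 1}

```text
time_s: 0.52
eef_pos: [0.2429, 0.4327, 0.3174]
tcp_rot: [-179.9, -0.0, 166.0]
ft_force: [0.4, 0.4, 0.2]
finger_gap: 0.295
grip_force: 0.0
```

>>> step_arm:
  steps:
    - {"dx": -28,"dy": -25,"dz": -2,"rx": 0,"ry": 0,"rz": 0,"fingers": 1}
    - {"dx": -56,"dy": -50,"dz": -4,"rx": 0,"ry": 0,"rz": 0,"fingers": 1}
    - {"dx": -84,"dy": -75,"dz": -6,"rx": 0,"ry": 0,"rz": 0,"fingers": 1}
    - {"dx": -112,"dy": -100,"dz": -8,"rx": 0,"ry": 0,"rz": 0,"fingers": 1}
    - {"dx": -140,"dy": -125,"dz": -10,"rx": 0,"ry": 0,"rz": 0,"fingers": 1}

```text
time_s: 0.93
eef_pos: [0.3485, 0.2773, 0.3271]
tcp_rot: [-180.0, -0.0, 166.0]
ft_force: [0.8, 0.1, -0.4]
finger_gap: -0.002
grip_force: 0.0
```

>>> step_arm:
  steps:
    - {"dx": -28,"dy": -25,"dz": 0,"rx": 0,"ry": 0,"rz": 0,"fingers": 1}
    - {"dx": -56,"dy": -50,"dz": 0,"rx": 0,"ry": 0,"rz": 0,"fingers": 1}
    - {"dx": -84,"dy": -75,"dz": 0,"rx": 0,"ry": 0,"rz": 0,"fingers": 1}
    - {"dx": -112,"dy": -100,"dz": 0,"rx": 0,"ry": 0,"rz": 0,"fingers": 1}
    - {"dx": -140,"dy": -125,"dz": 0,"rx": 0,"ry": 0,"rz": 0,"fingers": 1}

```text
time_s: 1.35
eef_pos: [0.4541, 0.122, 0.327]
tcp_rot: [-180.0, -0.0, 166.0]
ft_force: [0.2, 0.7, -0.3]
finger_gap: 0.001
grip_force: 0.0
```

>>> step_arm:
  steps:
    - {"dx": -28,"dy": -25,"dz": 0,"rx": 0,"ry": 0,"rz": -0.1,"fingers": 1}
    - {"dx": -56,"dy": -50,"dz": 0,"rx": 0,"ry": 0,"rz": -0.2,"fingers": 1}
    - {"dx": -84,"dy": -75,"dz": 0,"rx": 0,"ry": 0,"rz": -0.3,"fingers": 1}
    - {"dx": -103,"dy": -97,"dz": 0,"rx": 0,"ry": 0,"rz": -0.36,"fingers": 1}
    - {"dx": -103,"dy": -97,"dz": 0,"rx": 0,"ry": 0,"rz": -0.36,"fingers": 1}

```text
time_s: 1.77
eef_pos: [0.5315, 0.0002, 0.325]
tcp_rot: [-179.9, -0.2, -173.5]
ft_force: [0.3, 0.3, -0.4]
finger_gap: 0.002
grip_force: 0.0
```

>>> step_arm:
  steps:
    - {"dx": 0,"dy": 0,"dz": 20,"rx": 0,"ry": 0,"rz": 0,"fingers": 1}
    - {"dx": 0,"dy": 0,"dz": 40,"rx": 0,"ry": 0,"rz": 0,"fingers": 1}
    - {"dx": 0,"dy": 3,"dz": 57,"rx": 0,"ry": 0,"rz": 0,"fingers": 1}
    - {"dx": 0,"dy": 10,"dz": 57,"rx": 0,"ry": 0,"rz": 0,"fingers": 1}
    - {"dx": 0,"dy": 17,"dz": 57,"rx": 0,"ry": 0,"rz": 0,"fingers": 1}

```text
time_s: 2.18
eef_pos: [0.5273, 0.0223, 0.2693]
tcp_rot: [180.0, -0.2, -173.4]
ft_force: [-0.1, -6.2, -2.3]
finger_gap: 0.0
grip_force: 2.0
```

```bash
python3 - <<'E'
from h import *
print(env.finger_overhang)
a=snap('wrist','w1')['image'];b=snap('scene','s1')['image'][185:300,240:360]
b=cv2.resize(b,(438,420),interpolation=cv2.INTER_CUBIC)
cv2.imwrite('pics/w1s1.png',np.hstack([cv2.resize(a,(360,270)),cv2.resize(b,(438,420))[:270]]) if 0 else np.hstack([np.vstack([cv2.resize(a,(360,270)),np.zeros((150,360,3),np.uint8)]),b]))
E
```

```text
0.011
```

View pics/w1s1.png

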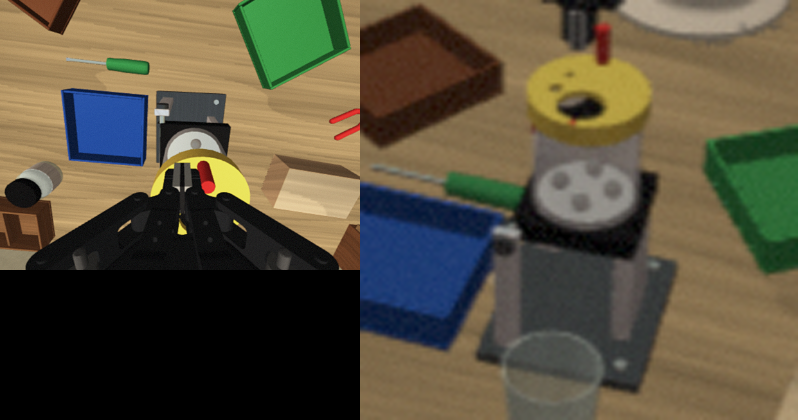

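The finger sits against the red post, which is at about (605,45) in the right crop. Now I'll turn about the cap axis.

>>> step_arm:
  steps:
    - {"dx": 1.7,"dy": 4.2,"dz": 0,"rx": 0,"ry": 0,"rz": 0.1,"fingers": 1}
    - {"dx": 3,"dy": 8.5,"dz": 0,"rx": 0,"ry": 0,"rz": 0.2,"fingers": 1}
    - {"dx": 3.8,"dy": 13,"dz": 0,"rx": 0,"ry": 0,"rz": 0.3,"fingers": 1}
    - {"dx": 4.2,"dy": 17.5,"dz": 0,"rx": 0,"ry": 0,"rz": 0.4,"fingers": 1}
    - {"dx": 4.1,"dy": 22,"dz": 0,"rx": 0,"ry": 0,"rz": 0.5,"fingers": 1}

```text
time_s: 2.7
eef_pos: [0.5217, 0.043, 0.2722]
tcp_rot: [180.0, 0.2, 157.7]
ft_force: [-0.2, -1.8, -0.8]
finger_gap: -0.002
grip_force: 0.8
```

>>> step_arm:
  steps:
    - {"dx": 1.7,"dy": 4.2,"dz": 0,"rx": 0,"ry": 0,"rz": 0.1,"fingers": 1}
    - {"dx": 3,"dy": 8.5,"dz": 0,"rx": 0,"ry": 0,"rz": 0.2,"fingers": 1}
    - {"dx": 3.8,"dy": 13,"dz": 0,"rx": 0,"ry": 0,"rz": 0.3,"fingers": 1}
    - {"dx": 4.2,"dy": 17.5,"dz": 0,"rx": 0,"ry": 0,"rz": 0.4,"fingers": 1}
    - {"dx": 4.1,"dy": 22,"dz": 0,"rx": 0,"ry": 0,"rz": 0.5,"fingers": 1}

```text
time_s: 3.12
eef_pos: [0.5261, 0.065, 0.2723]
tcp_rot: [179.9, 0.1, 129.0]
ft_force: [-0.5, -1.1, 0.8]
finger_gap: -0.002
grip_force: 0.8
```

>>> step_arm:
  steps:
    - {"dx": 1.7,"dy": 4.2,"dz": 1,"rx": 0,"ry": 0,"rz": 0.1,"fingers": 1}
    - {"dx": 3,"dy": 8.5,"dz": 2,"rx": 0,"ry": 0,"rz": 0.2,"fingers": 1}
    - {"dx": 3.8,"dy": 13,"dz": 3,"rx": 0,"ry": 0,"rz": 0.3,"fingers": 1}
    - {"dx": 4.2,"dy": 17.5,"dz": 3,"rx": 0,"ry": 0,"rz": 0.4,"fingers": 1}
    - {"dx": 4.1,"dy": 22,"dz": 3,"rx": 0,"ry": 0,"rz": 0.5,"fingers": 1}

```text
time_s: 3.53
eef_pos: [0.5404, 0.0824, 0.2695]
tcp_rot: [179.9, 0.0, 100.4]
ft_force: [-1.6, -1.1, 0.9]
finger_gap: -0.005
grip_force: 0.8
```

```bash
python3 - <<'E'
from h import *
b=snap('top','t2')['image'][165:245,220:350]
cv2.imwrite('pics/t2c.png',cv2.resize(b,None,fx=6,fy=6,interpolation=cv2.INTER_CUBIC))
E
```

```text
(no output)
```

View pics/t2c.png

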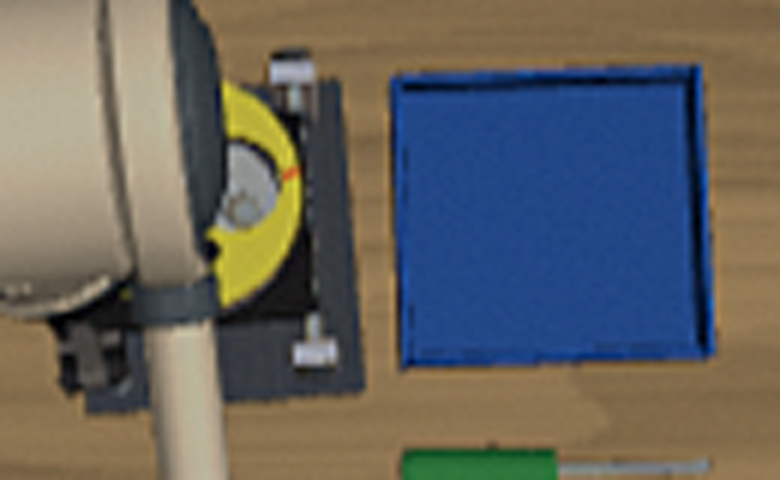

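The large hole is nearly over the outlet, with the rim mark at (290,174), a few degrees short. I'll push on to the stop.

>>> step_arm:
  steps:
    - {"dx": 0.7,"dy": 2,"dz": 0,"rx": 0,"ry": 0,"rz": 0.05,"fingers": 1}
    - {"dx": 1.5,"dy": 4.2,"dz": 0,"rx": 0,"ry": 0,"rz": 0.1,"fingers": 1}
    - {"dx": 2,"dy": 6,"dz": 0,"rx": 0,"ry": 0,"rz": 0.12,"fingers": 1}
    - {"dx": 2,"dy": 7,"dz": 0,"rx": 0,"ry": 0,"rz": 0.12,"fingers": 1}
    - {"dx": 2,"dy": 8,"dz": 0,"rx": 0,"ry": 0,"rz": 0.12,"fingers": 1}

```text
time_s: 4.0
eef_pos: [0.5464, 0.0855, 0.2689]
tcp_rot: [-179.9, 0.0, 93.9]
ft_force: [-11.7, -1.8, 6.8]
finger_gap: -0.004
grip_force: 6.2
```

The cap is at its stop (11.7 N). Next I'll retreat and go round behind the canister.

>>> step_arm:
  steps:
    - {"dx": 0,"dy": -12,"dz": 0,"rx": 0,"ry": 0,"rz": 0,"fingers": 1}
    - {"dx": 25,"dy": -12,"dz": 0,"rx": 0,"ry": 0,"rz": 0,"fingers": 1}
    - {"dx": 50,"dy": -5,"dz": 0,"rx": 0,"ry": 0,"rz": 0,"fingers": 1}
    - {"dx": 50,"dy": 14,"dz": 15,"rx": 0,"ry": 0,"rz": 0,"fingers": 1}
    - {"dx": 50,"dy": 14,"dz": 34,"rx": 0,"ry": 0,"rz": 0,"fingers": 1}

```text
time_s: 4.42
eef_pos: [0.5608, 0.1378, 0.235]
tcp_rot: [179.7, -0.0, 94.0]
ft_force: [0.6, 0.6, -0.5]
finger_gap: 0.001
grip_force: 0.0
```

```bash
python3 - <<'E'
from h import *
print(telemetry.get_obs()['eef_pos'])
b=snap('top','t3')['image'][165:245,220:300];c=snap('scene','s3')['image'][175:275,240:340]
b,c=[cv2.resize(i,(400,400),interpolation=cv2.INTER_CUBIC) for i in(b,c)]
cv2.imwrite('pics/t3c.png',np.hstack([b,c]))
E
```

```text
[0.56084168 0.13780486 0.23500637]
```

View pics/t3c.png

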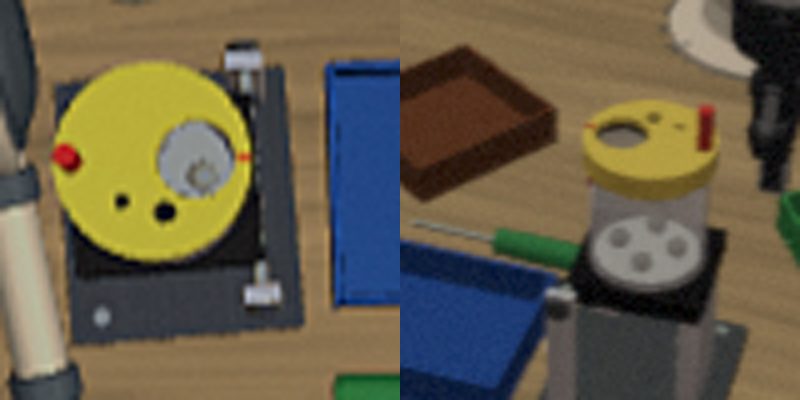

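Post at (66,157) points straight back and the hole is over the outlet. Now the tip.

>>> step_arm:
  steps:
    - {"dx": -12,"dy": 0,"dz": 0,"rx": 0,"ry": 0,"rz": 0,"fingers": 1}
    - {"dx": -24,"dy": 0,"dz": 0,"rx": 0,"ry": 0,"rz": 0,"fingers": 1}
    - {"dx": -32,"dy": 0,"dz": 0,"rx": 0,"ry": 0,"rz": 0,"fingers": 1}
    - {"dx": -39,"dy": 0,"dz": -5,"rx": 0,"ry": 0,"rz": 0,"fingers": 1}
    - {"dx": -46,"dy": 0,"dz": -11,"rx": 0,"ry": 0,"rz": 0,"fingers": 1}

```text
time_s: 4.93
eef_pos: [0.5616, 0.0906, 0.2466]
tcp_rot: [179.8, -0.2, 93.9]
ft_force: [0.6, 6.2, -0.8]
finger_gap: 0.003
grip_force: 2.6
```

>>> step_arm:
  steps:
    - {"dx": -8,"dy": 0,"dz": -5,"rx": 0,"ry": 0,"rz": 0,"fingers": 1}
    - {"dx": -16,"dy": 0,"dz": -10,"rx": 0,"ry": 0,"rz": 0,"fingers": 1}
    - {"dx": -24,"dy": 0,"dz": -14,"rx": 0,"ry": 0,"rz": 0,"fingers": 1}
    - {"dx": -32,"dy": 0,"dz": -17,"rx": 0,"ry": 0,"rz": 0,"fingers": 1}
    - {"dx": -40,"dy": 0,"dz": -20,"rx": 0,"ry": 0,"rz": 0,"fingers": 1}

```text
time_s: 5.35
eef_pos: [0.5644, 0.0499, 0.2673]
tcp_rot: [179.7, -0.1, 93.8]
ft_force: [0.0, 2.8, 2.6]
finger_gap: -0.002
grip_force: 1.9
```

>>> step_arm:
  steps:
    - {"dx": -9,"dy": 0,"dz": -3,"rx": 0,"ry": 0,"rz": 0,"fingers": 1}
    - {"dx": -18,"dy": 0,"dz": -5,"rx": 0,"ry": 0,"rz": 0,"fingers": 1}
    - {"dx": -27,"dy": 0,"dz": -7,"rx": 0,"ry": 0,"rz": 0,"fingers": 1}
    - {"dx": -36,"dy": 0,"dz": -8,"rx": 0,"ry": 0,"rz": 0,"fingers": 1}
    - {"dx": -45,"dy": 0,"dz": -8,"rx": 0,"ry": 0,"rz": 0,"fingers": 1}

```text
time_s: 5.77
eef_pos: [0.5671, 0.0042, 0.2722]
tcp_rot: [-180.0, 0.0, 93.7]
ft_force: [-1.2, 1.1, 0.5]
finger_gap: -0.002
grip_force: 0.6
```

>>> step_arm:
  steps:
    - {"dx": -8,"dy": 0,"dz": 0,"rx": 0,"ry": 0,"rz": 0,"fingers": 1}
    - {"dx": -16,"dy": 0,"dz": 0,"rx": 0,"ry": 0,"rz": 0,"fingers": 1}
    - {"dx": -24,"dy": 0,"dz": 0,"rx": 0,"ry": 0,"rz": 0,"fingers": 1}
    - {"dx": -30,"dy": 0,"dz": 0,"rx": 0,"ry": 0,"rz": 0,"fingers": 1}
    - {"dx": -30,"dy": 0,"dz": 0,"rx": 0,"ry": 0,"rz": 0,"fingers": 1}

```text
time_s: 6.18
eef_pos: [0.569, -0.0258, 0.2718]
tcp_rot: [-180.0, 0.0, 93.7]
ft_force: [-0.4, -0.9, 0.6]
finger_gap: -0.001
grip_force: 0.0
```

>>> step_arm:
  steps:
    - {"dx": 15,"dy": 0,"dz": -20,"rx": 0,"ry": 0,"rz": 0,"fingers": 1}
    - {"dx": 35,"dy": 0,"dz": -40,"rx": 0,"ry": 0,"rz": 0,"fingers": 1}
    - {"dx": 65,"dy": 0,"dz": -60,"rx": 0,"ry": 0,"rz": 0,"fingers": 1}
    - {"dx": 95,"dy": 0,"dz": -70,"rx": 0,"ry": 0,"rz": 0,"fingers": 1}
    - {"dx": 125,"dy": 0,"dz": -70,"rx": 0,"ry": 0,"rz": 0,"fingers": 1}

```text
time_s: 6.6
eef_pos: [0.5609, 0.1016, 0.3459]
tcp_rot: [179.7, -0.0, 93.8]
ft_force: [1.6, -0.2, -1.1]
finger_gap: 0.002
grip_force: 0.0
```

>>> step_arm:
  steps:
    - {"dx": 30,"dy": -10,"dz": 0,"rx": 0,"ry": 0,"rz": 0,"fingers": 1}
    - {"dx": 60,"dy": -30,"dz": 0,"rx": 0,"ry": 0,"rz": 0,"fingers": 1}
    - {"dx": 90,"dy": -50,"dz": 0,"rx": 0,"ry": 0,"rz": 0,"fingers": 1}
    - {"dx": 120,"dy": -70,"dz": 0,"rx": 0,"ry": 0,"rz": 0,"fingers": 1}
    - {"dx": 120,"dy": -70,"dz": 0,"rx": 0,"ry": 0,"rz": 0,"fingers": 1}

```text
time_s: 7.02
eef_pos: [0.4797, 0.22, 0.3433]
tcp_rot: [180.0, -0.1, 94.2]
ft_force: [-0.1, 0.5, -0.1]
finger_gap: -0.001
grip_force: 0.0
```

>>> step_arm:
  steps:
    - {"dx": 0,"dy": 0,"dz": 0,"rx": 0,"ry": 0,"rz": 0,"fingers": 1}
    - {"dx": 0,"dy": 0,"dz": 0,"rx": 0,"ry": 0,"rz": 0,"fingers": 1}
    - {"dx": 0,"dy": 0,"dz": 0,"rx": 0,"ry": 0,"rz": 0,"fingers": 1}
    - {"dx": 0,"dy": 0,"dz": 0,"rx": 0,"ry": 0,"rz": 0,"fingers": 1}
    - {"dx": 0,"dy": 0,"dz": 0,"rx": 0,"ry": 0,"rz": 0,"fingers": 1}

```text
time_s: 7.43
eef_pos: [0.4837, 0.2146, 0.342]
tcp_rot: [-180.0, 0.0, 93.7]
ft_force: [1.0, -0.0, -0.1]
finger_gap: -0.003
grip_force: 0.0
```

>>> step_arm:
  steps:
    - {"dx": 0,"dy": 0,"dz": 0,"rx": 0,"ry": 0,"rz": 0,"fingers": 1}
    - {"dx": 0,"dy": 0,"dz": 0,"rx": 0,"ry": 0,"rz": 0,"fingers": 1}
    - {"dx": 0,"dy": 0,"dz": 0,"rx": 0,"ry": 0,"rz": 0,"fingers": 1}
    - {"dx": 0,"dy": 0,"dz": 0,"rx": 0,"ry": 0,"rz": 0,"fingers": 1}
    - {"dx": 0,"dy": 0,"dz": 0,"rx": 0,"ry": 0,"rz": 0,"fingers": 1}

```text
time_s: 7.85
eef_pos: [0.4831, 0.2154, 0.3423]
tcp_rot: [-180.0, 0.0, 93.8]
ft_force: [0.0, 0.1, -0.5]
finger_gap: 0.001
grip_force: 0.0
```

>>> step_arm:
  steps:
    - {"dx": 0,"dy": 0,"dz": 0,"rx": 0,"ry": 0,"rz": 0,"fingers": 1}
    - {"dx": 0,"dy": 0,"dz": 0,"rx": 0,"ry": 0,"rz": 0,"fingers": 1}
    - {"dx": 0,"dy": 0,"dz": 0,"rx": 0,"ry": 0,"rz": 0,"fingers": 1}
    - {"dx": 0,"dy": 0,"dz": 0,"rx": 0,"ry": 0,"rz": 0,"fingers": 1}
    - {"dx": 0,"dy": 0,"dz": 0,"rx": 0,"ry": 0,"rz": 0,"fingers": 1}

```text
time_s: 8.27
eef_pos: [0.483, 0.2155, 0.3423]
tcp_rot: [180.0, -0.0, 93.8]
ft_force: [0.8, -0.9, 0.2]
finger_gap: 0.001
grip_force: 0.0
```

```bash
python3 - <<'E'
from h import *
b=snap('top','t4')['image'][160:250,220:350];c=snap('scene','s4')['image'][170:300,200:340]
b,c=cv2.resize(b,(400,277),interpolation=cv2.INTER_CUBIC),cv2.resize(c,(400,371),interpolation=cv2.INTER_CUBIC)
b=np.vstack([b,np.zeros((94,400,3),np.uint8)])
cv2.imwrite('pics/t4c.png',np.hstack([b,c]))
E
```

```text
(no output)
```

View pics/t4c.png

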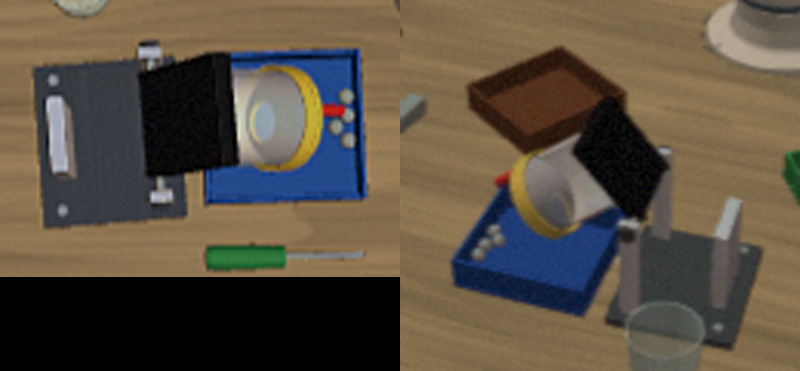

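The canister lies over, with four balls in the tray at about (337–348, 95–140). I'll let them settle, then hand in.

>>> step_arm:
  steps:
    - {"dx": 0,"dy": 0,"dz": 0,"rx": 0,"ry": 0,"rz": 0,"fingers": 1}
    - {"dx": 0,"dy": 0,"dz": 0,"rx": 0,"ry": 0,"rz": 0,"fingers": 1}
    - {"dx": 0,"dy": 0,"dz": 0,"rx": 0,"ry": 0,"rz": 0,"fingers": 1}
    - {"dx": 0,"dy": 0,"dz": 0,"rx": 0,"ry": 0,"rz": 0,"fingers": 1}
    - {"dx": 0,"dy": 0,"dz": 0,"rx": 0,"ry": 0,"rz": 0,"fingers": 1}

```text
time_s: 8.78
eef_pos: [0.4831, 0.2155, 0.3422]
tcp_rot: [-180.0, -0.0, 93.8]
ft_force: [-0.5, -0.2, 0.7]
finger_gap: -0.001
grip_force: 0.0
```

>>> step_arm:
  steps:
    - {"dx": 0,"dy": 0,"dz": 0,"rx": 0,"ry": 0,"rz": 0,"fingers": 1}
    - {"dx": 0,"dy": 0,"dz": 0,"rx": 0,"ry": 0,"rz": 0,"fingers": 1}
    - {"dx": 0,"dy": 0,"dz": 0,"rx": 0,"ry": 0,"rz": 0,"fingers": 1}
    - {"dx": 0,"dy": 0,"dz": 0,"rx": 0,"ry": 0,"rz": 0,"fingers": 1}
    - {"dx": 0,"dy": 0,"dz": 0,"rx": 0,"ry": 0,"rz": 0,"fingers": 1}

```text
time_s: 9.2
eef_pos: [0.4831, 0.2155, 0.3423]
tcp_rot: [180.0, 0.0, 93.8]
ft_force: [-0.3, 0.1, -0.0]
finger_gap: -0.001
grip_force: 0.0
```

>>> step_arm:
  steps:
    - {"dx": 0,"dy": 0,"dz": 0,"rx": 0,"ry": 0,"rz": 0,"fingers": 1}
    - {"dx": 0,"dy": 0,"dz": 0,"rx": 0,"ry": 0,"rz": 0,"fingers": 1}
    - {"dx": 0,"dy": 0,"dz": 0,"rx": 0,"ry": 0,"rz": 0,"fingers": 1}
    - {"dx": 0,"dy": 0,"dz": 0,"rx": 0,"ry": 0,"rz": 0,"fingers": 1}
    - {"dx": 0,"dy": 0,"dz": 0,"rx": 0,"ry": 0,"rz": 0,"fingers": 1}

```text
time_s: 9.62
eef_pos: [0.4831, 0.2155, 0.3423]
tcp_rot: [180.0, -0.0, 93.8]
ft_force: [0.2, -0.5, 0.6]
finger_gap: 0.001
grip_force: 0.0
```

>>> step_arm:
  steps:
    - {"dx": 0,"dy": 0,"dz": 0,"rx": 0,"ry": 0,"rz": 0,"fingers": 1}
    - {"dx": 0,"dy": 0,"dz": 0,"rx": 0,"ry": 0,"rz": 0,"fingers": 1}
    - {"dx": 0,"dy": 0,"dz": 0,"rx": 0,"ry": 0,"rz": 0,"fingers": 1}
    - {"dx": 0,"dy": 0,"dz": 0,"rx": 0,"ry": 0,"rz": 0,"fingers": 1}
    - {"dx": 0,"dy": 0,"dz": 0,"rx": 0,"ry": 0,"rz": 0,"fingers": 1}

```text
time_s: 10.03
eef_pos: [0.4831, 0.2155, 0.3423]
tcp_rot: [180.0, 0.0, 93.8]
ft_force: [-1.1, 0.5, -0.5]
finger_gap: -0.004
grip_force: 0.0
```

```bash
python3 - <<'E'
from h import *
import time
old=cv2.imread('pics/t4.png')[160:250,220:350].astype(int)
p=snap('top','t5')['image'][160:250,220:350].astype(int)
for i in range(4): q=snap('top','t6')['image'][160:250,220:350].astype(int)
for a,b in((old,p),(p,q)):
    d=abs(a-b).max(2); print(d.max(),(d>40).sum(), np.argwhere(d>40)[:8].tolist())
E
```

```text
17 0 []
17 0 []
```

Everything is still.

```bash
python3 -c "
from h import *
print(close_job())"
```

```text
the job is handed in; nothing more can be done
None
```

The cap was turned to its stop with the canister upright, then the canister was tipped right over; the last pictures show all four balls lying still in the blue tray, and the job is handed in (no verdict was returned).

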